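# Hold a sensor module in the slot of a shielded test box

### The arm

A 6-joint arm with a two-finger parallel gripper is mounted at the origin on the work surface. World frame = base frame: x ahead of the robot, y to its left, z up, the work surface at z = 0. Lengths are in m, angles in rad, forces in N, time in s.
With the tool pointing down it reaches from about 0.425 to 0.95 m from the base axis. Payload 14.7 kg.
Tool frame: the origin (TCP) lies between the finger pads; the fingertips stand 22 mm ahead of it and the grasp point (between the pads) lies 3 mm ahead of it; z points along the fingers, y is the direction in which the jaws open and shut (so a half turn about z gives the same grasp; the last joint's range is limited). The gripper opens to 85 mm and grips with 20 to 120 N. Pads are 22 mm wide; open, the fingers measure 114 mm over their backs; the gripper's body (76 mm by 85 mm) begins 54 mm behind the grasp point. The pads swing forward as they close: fully open they stand 13 mm farther back than shut.
Start: joints at [-1.162, 0.48, 1.596, -0, 1.065, -0.047], TCP at [0.286, -0.584, 0.253] pointing down, gripper open.
Joint ranges: [-2.75, 2.75], [-0.82, 2.05], [0.23, 2.67], [-1.56, 4.7], [0.09, 2.69], [-2.92, 2.92]. Speed limits (rad/s): [1.89, 1.89, 2.39, 3.01, 3.01, 3.01].

### API

Orientations are given as a 3x3 rotation matrix whose columns are the frame's x, y, z axes.
In Python, from cell import sensors, vision, ticket gives the robot as it stands. The module is installed in compiled form; this text tells all that it offers.
- The arm moves only by the shell command python3 -m inch 'ROWS' [FORCE]. ROWS is JSON, a list of rows, each a list of 3 entries, a list of its own where there are three numbers: the gripper's target within -1 to 1 (fully open at 1, half-way at 0, shut at -1), then the shift along the tool's x, y, z normalised to -1 to 1, where 1 is 0.5 m, then the turn about the tool's z normalised to -1 to 1, where 1 is 45 degrees. A call has 1 to 12 rows; each row is the pose to reach, as a shift and turn from the pose commanded when the call began, along the tool's axes at that moment; what a row does not reach only later rows make up. A row lasts 1/10 s, in which the tool goes at most 50 mm and 8.59 degrees, less where a joint would pass 70% of its speed; a pose out of reach is approached as far as the arm can. A call with a number of a shift or a turn outside -1 to 1 is refused whole. A call with a gripper value outside its range is refused whole. The fingers move at their own pace and stop on an object; FORCE is the grip in N (left out, the last holds). Time passes only in rows, so rows that repeat a pose let the fingers close. It gives the time, the measured TCP pose, the force and the opening at its end, in the units of the state.
- sensors.sense(): the state, without advancing time (a new reading comes with each control period).
- vision.read_camera(name): name is "scene" or "top"; returns the picture (420x560x3 uint8, red, green, blue); there is no depth.
- vision.camera_params(name): a dict with "camera_matrix" (3x3 intrinsics, pixels), "k1" (the pictures are not rectified: a ray, as slopes to the right and down, at radius r is drawn at 1 + k1 r^2 times it, then the intrinsics apply), "rvec" (rotation vector, rad) and "tvec" (3), from world to camera coordinates, as OpenCV has them. Camera axes: x right, y down, z forward; pixel columns grow to the right and rows downward; lengths in m; the calibration is good to about 2 mm. A picture is of the moment at which its call begins. camera_params takes no time and is no camera call.
- ticket.sign_off(): hands the job in, once; it reports no verdict.
The state is a dict: "clock": time; "q": joint angles; "qd": joint speeds; "joint_torque": joint torques, N m; "tool_pos": TCP position; "ee_rot": TCP orientation; "wrist_force": force on the tool from outside, world axes, zero at the start; "ft_torque": the same for the moment, N m; "finger_gap": opening from 0.0 (shut) to 1.0 (fully open).
Only numpy, scipy, OpenCV 4.12 (cv2) and the standard library are available. Lean on these libraries where they do the work, as an engineer would, in place of code of your own. Each camera call takes 0.05 s, during which the arm holds its last target.

### The job

Take a reading of the sensor module with the yellow grip: slide the red knob of the test box's shutter fully to its end stop so that the slot is uncovered, then take the yellow module from the rack and lower its board end through the slot until the white band is level with the box's top plate. The box cannot carry it at that depth, so the program finishes still gripping the module there, upright, not pressed hard against the slot's sides. Leave the blue and the black module standing in the rack.

Things in the scene. Friction and masses are not known exactly. Their poses are not given: they have to be found in the camera images.
- test_box: fixed grey shielded test box, 210 (x) x 130 (y) mm, 120 mm high, origin at the centre of its underside; aluminium top plate 10 mm thick, hollow below it down to the desk. On top: two guide rails 8 mm high along x at y = +-44 mm, and an end-stop bar of the same height across the box at x = 100 mm
- slot (a point): centre of the slot's mouth, level with the box's top face, at x = -45 mm, y = 0 of the box. z up; x is the direction in which the shutter opens. The slot goes through the top plate and is 46 mm long along y and 8 mm wide along x (the module's board is 44 x 6 mm: 2 mm clearance)
- shutter (a joint): travel in m of the flat black shutter (105 x 78 mm, its top 5 mm above the top plate) that covers the slot: 0 closed, 0.060 at its end stop, where the slot is clear and the shutter's edge 30 mm from the slot's centre. It starts between 0 and 0.018, opens along the slot's +x, needs about 3 N and stays where it is left
- shutter_knob (a point): centre of the top of the red knob standing on the shutter: a block 14 mm along the slot's x, 34 mm along its y, its top 40 mm above the top plate and 35 mm above the shutter; same axes as the slot. It is 55 mm from the slot when closed, 115 mm at the end stop
- module_yellow_center (a point): centre (half-way up) of the loose, 120 mm tall, about 70 g module with the yellow grip; z up, y along its width, x its thickness; faces alike. Board 44 x 6 mm, from 60 mm below this point (lowest 10 mm tapered to 39 x 3.5 mm) to 30 mm above; then the yellow grip block, 14 mm thick (x), 40 mm wide, 30 mm high, centred 45 mm above this point
- module_yellow_band (a point): centre of the white band (10 mm high) around the yellow module's board, 15 mm below the module's centre and 45 mm above its lower end; same axes
- rack: fixed grey rack, 60 (x) x 210 (y) mm, 40 mm high, origin at the centre of its underside. Three pockets at y = -70, 0 and 70 mm, 47 mm long (y), 9 mm wide (x), 34 mm deep; in each a module stands upright, its width along y; which stands where varies, and they may lean a few degrees
- module_blue_center (a point): centre of a like module with a blue grip; leave it in the rack
- module_grey_center (a point): centre of a like module with a black grip; leave it in the rack
There are look-alikes about, which are no part of the job. What is shaped like the part that bears module_yellow_center but orange is not meant.

How it is judged:
On the way, in this order (a step that is already met when the one before it is completed fails the run):
1. the shutter is slid fully to its end stop (value of joint shutter above 0.056 m), for 0.2 s.
2. the lower end of the yellow module is in the slot (z of module_yellow_band in the frame of slot below 0.032 m and horizontal distance between module_yellow_band and slot below 0.008 m), for 0.1 s.
At the end, for the whole second after the job is handed in: Shutter within 4 mm of its end stop; yellow module upright (7 deg), at rest in the slot, white band within 10 mm of the top plate's level and 4 mm of the slot's centre, gripped, pressing on the box with under 10 N; other modules within 25 mm of their start (value of joint shutter above 0.056 m and z of module_yellow_band in the frame of slot between -0.01 and 0.01 m and horizontal distance between module_yellow_band and slot below 0.004 m and angle between module_yellow_center's own z axis and vertical below 0.12 rad and contact force between the fingers and module_yellow above 2 N and contact force between module_yellow and test_box below 10 N and linear speed of module_yellow below 0.02 m/s and distance of each of module_blue_center, module_grey_center from where it was at the start of the episode below 0.025 m); the arm keeps its last pose, push and grip.
It fails at once if the blue or the black module is pulled out or shifted by more than 25 mm (distance of any of module_blue_center, module_grey_center from where it was at the start of the episode above 0.025 m).
It also fails if it takes over 61 s, if anything falls off the work surface, if the arm or the gripper's body presses on something with over 40 N, if the wrist force passes 120 N, or if a joint passes its speed limit or range.

## Working session

There is one attempt and no reset: what is moved stays moved. The work goes in short steps, Python scripts to look and compute and a shell command to move; the robot and the scene stay as the last step left them, time stands still between calls to the robot, and variables do not carry over. Pictures are saved under pics/ and viewed, and the job is handed in when it is done.

```bash
mkdir -p pics; python3 - <<'E'
from cell import sensors, vision
import cv2
s=sensors.sense()
for k,v in s.items(): print(k,v)
for n in("scene","top"):
    im=vision.read_camera(n); cv2.imwrite(f"pics/{n}0.png",im[:,:,::-1]); print(n,vision.camera_params(n))
E
```

```text
clock 0.0
q [-1.16158581e+00  4.80867136e-01  1.59688662e+00 -1.18570041e-05
  1.06511996e+00 -4.66192454e-02]
qd [-0.00199204  0.00038146 -0.00174989  0.00067707 -0.00044169  0.00058321]
joint_torque [-3.28188769e-03 -9.50661063e+01 -4.30182195e+01 -1.98092598e-04
  1.24479871e-02  4.79495372e-05]
tool_pos [ 0.28597822 -0.58325906  0.25264473]
ee_rot [[ 8.97893549e-01  4.40212340e-01 -5.19229101e-04]
 [ 4.40212644e-01 -8.97892787e-01  1.17115705e-03]
 [ 4.93457201e-05 -1.28014557e-03 -9.99999179e-01]]
wrist_force [-0.22596875  0.23707327  0.2325437 ]
ft_torque [-0.03871855  0.05219929 -0.00754846]
finger_gap 1.0003439838231007
scene {'camera_matrix': array([[484.74972642,   0.        , 277.11697678],
       [  0.        , 484.74972642, 209.54090078],
       [  0.        ,   0.        ,   1.        ]]), 'k1': -0.15014928665383284, 'rvec': array([ 1.76675207,  1.60203775, -0.76490099]), 'tvec': array([ 0.00471247, -0.24160547,  1.49147766])}
top {'camera_matrix': array([[397.34195722,   0.        , 280.22613072],
       [  0.        , 397.34195722, 211.46413963],
       [  0.        ,   0.        ,   1.        ]]), 'k1': -0.03792777646220484, 'rvec': array([ 2.18055072, -2.1341142 ,  0.08508039]), 'tvec': array([-0.06972121,  0.53478699,  0.96645101])}
```

View pics/scene0.png

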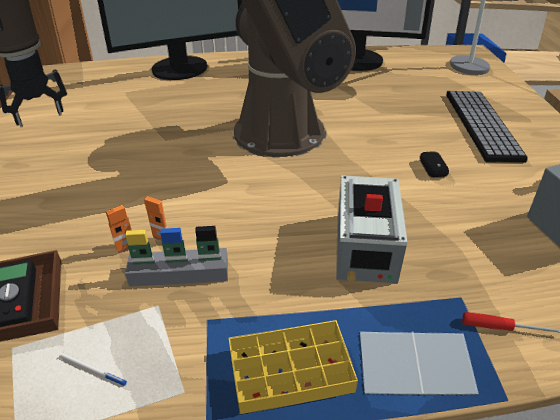

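View pics/top0.png

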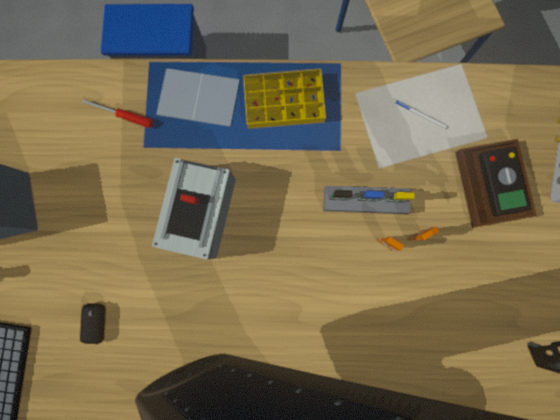

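```bash
python3 - <<'E'
import cv2,numpy as np
t=cv2.imread("pics/top0.png");s=cv2.imread("pics/scene0.png")
r=lambda i,x0,y0,x1,y1,w,h:cv2.resize(i[y0:y1,x0:x1],(w,h),interpolation=cv2.INTER_CUBIC)
a=np.vstack([np.hstack([r(t,140,150,245,265,390,300),r(t,310,165,450,265,400,300)]),np.hstack([r(s,320,165,420,290,390,300),r(s,95,190,245,295,400,300)])])
cv2.imwrite("pics/crop0.png",a)
E
```

```text
(no output)
```

View pics/crop0.png

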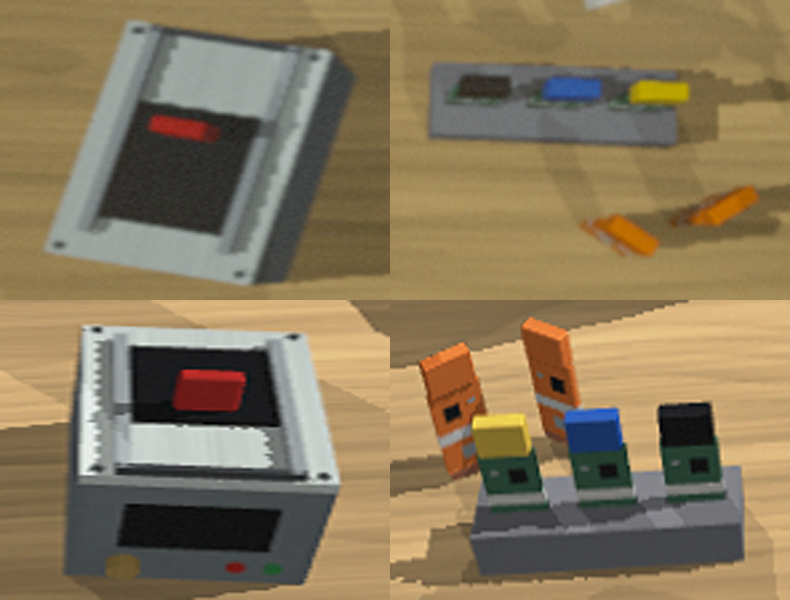

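```bash
cat > h.py <<'E'
import cv2,numpy as np
from cell import sensors,vision
from scipy.optimize import least_squares
P={n:vision.camera_params(n) for n in("scene","top")}
def proj(n,X):
    c=P[n]; d=np.array([c["k1"],0,0,0,0.])
    return cv2.projectPoints(np.asarray(X,float).reshape(-1,1,3),c["rvec"],c["tvec"],c["camera_matrix"],d)[0].reshape(-1,2)
def ray(n,uv):
    c=P[n]; p=cv2.undistortPoints(np.array(uv,float).reshape(-1,1,2),c["camera_matrix"],np.array([c["k1"],0,0,0,0.])).reshape(-1,2)
    R=cv2.Rodrigues(c["rvec"])[0]; return -R.T@c["tvec"], np.c_[p,np.ones(len(p))]@R
def onz(n,uv,z):
    o,d=ray(n,uv); return o+d*((z-o[2])/d[:,2])[:,None]
def T(p,L):
    c,s=np.cos(p[2]),np.sin(p[2]);L=np.asarray(L,float);return np.c_[p[0]+c*L[:,0]-s*L[:,1],p[1]+s*L[:,0]+c*L[:,1],L[:,2]]
def fit(obs,p0):
    f=lambda p:np.concatenate([(proj(n,T(p,L))-uv).ravel() for n,L,uv in obs])
    r=least_squares(f,p0);return r.x,r.fun.reshape(-1,2)
def crop(n,im,box,polys,k,name):
    x0,y0,x1,y1=box
    b=cv2.resize(im[y0:y1,x0:x1],None,fx=k,fy=k,interpolation=cv2.INTER_CUBIC)
    for X,col in polys:
        q=(proj(n,X)-[x0,y0]+.5)*k-.5
        cv2.polylines(b,[np.round(q).astype(int)],True,col,1)
    if name: cv2.imwrite(name,b)
    return b
def rect(x0,x1,y0,y1,z): return [[x0,y0,z],[x1,y0,z],[x1,y1,z],[x0,y1,z]]
E
cat > f.py <<'E'
from h import *
tp=np.array([[174.2,158.4],[229.6,168.4],[207.8,259.3],[152.1,245.8]])
sp=np.array([[340,238.3],[407.2,244.2],[396.4,175.8],[340,175.8]])
# far-left(+x,+y in world) top; 
L=[[.105,.065,.12],[.105,-.065,.12],[-.105,-.065,.12],[-.105,.065,.12]]
Ls=[[.105,-.065,.12],[.105,.065,.12],[-.105,.065,.12],[-.105,-.065,.12]]
for o in ([("top",L,tp)],[("scene",Ls,sp)],[("top",L,tp),("scene",Ls,sp)]):
    p,r=fit(o,[.6,.2,0]);print(p.round(4),r.round(1).tolist())
t=cv2.imread("pics/top0.png");s=cv2.imread("pics/scene0.png")
pol=[(T(p,rect(-.105,.105,-.065,.065,.12)),(0,0,255)),(T(p,rect(-.105,.105,-.065,.065,0)),(255,0,0))]
a=crop("top",t,(140,145,245,270),pol,4,None);b=crop("scene",s,(325,165,420,290),pol,4,None)
cv2.imwrite("pics/boxfit.png",np.hstack([a,b]))
E
python3 f.py
```

```text
[ 0.5316  0.1436 -0.1944] [[0.4, -0.8], [-0.7, 0.7], [-0.1, -0.4], [0.3, 0.5]]
[ 0.5326  0.1442 -0.1875] [[0.2, 0.1], [-0.1, -2.2], [0.3, 2.9], [-0.4, -0.0]]
[ 0.532   0.1441 -0.1907] [[0.1, -1.0], [-1.0, 0.4], [-0.1, -0.6], [0.3, 0.5], [-0.1, -0.2], [-0.5, -2.3], [0.3, 2.8], [-0.4, -0.2]]
```

View pics/boxfit.png

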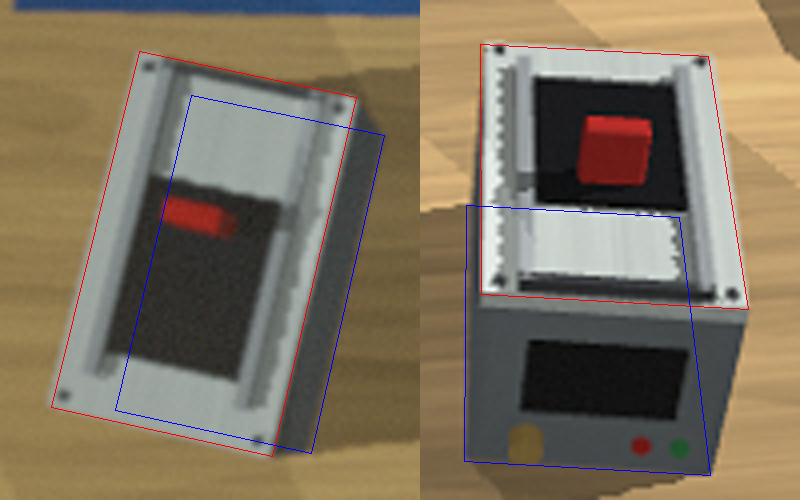

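```bash
cat > f2.py <<'E'
from h import *
p=np.array([.532,.144,-.191])
t=cv2.imread("pics/top0.png");s=cv2.imread("pics/scene0.png")
# red knob centroid
for n,im in(("top",t),("scene",s)):
    x0,y0,x1,y1={"top":(165,180,215,225),"scene":(355,185,390,220)}[n]
    c=im[y0:y1,x0:x1].astype(int); m=(c[...,2]>110)&(c[...,1]<70)
    v,u=np.nonzero(m);print(n,u.mean()+x0,v.mean()+y0,u.min()+x0,u.max()+x0,v.min()+y0,v.max()+y0,m.sum())
imgs=[]
for sh in(.004,.010,.016):
    pol=[(T(p,rect(-.075+sh,.03+sh,-.039,.039,.125)),(0,255,255)),(T(p,rect(.003+sh,.017+sh,-.017,.017,.16)),(0,255,0))]
    a=crop("top",t,(145,155,240,265),pol,3,None);b=crop("scene",s,(330,170,415,250),pol,3,None)
    b=cv2.resize(b,(a.shape[1]*9//10,int(b.shape[0]*a.shape[1]*.9/b.shape[1])))
    b=np.pad(b,((0,0),(0,a.shape[1]-b.shape[1]),(0,0)))
    imgs.append(np.vstack([a,b]))
o=np.hstack(imgs);o=cv2.resize(o,None,fx=min(800/o.shape[1],600/o.shape[0]),fy=min(800/o.shape[1],600/o.shape[0]),interpolation=cv2.INTER_AREA);cv2.imwrite("pics/sh.png",o)
R=np.array([[np.cos(p[2]),-np.sin(p[2])],[np.sin(p[2]),np.cos(p[2])]])
print("slot",p[:2]+R@[-.045,0])
E
python3 f2.py
cat > f3.py <<'E'
from h import *
t=cv2.imread("pics/top0.png");s=cv2.imread("pics/scene0.png")
b=crop("top",t,(315,175,425,225),[],7,None);c=crop("scene",s,(115,220,235,290),[],6,None)
cv2.imwrite("pics/rackt.png",b);cv2.imwrite("pics/racks.png",c)
E
python3 f3.py
```

```text
top 187.5056179775281 198.43820224719101 180 194 195 202 89
scene 374.93382352941177 200.125 366 382 194 210 136
slot [0.48781833 0.15254284]
```

View pics/sh.png

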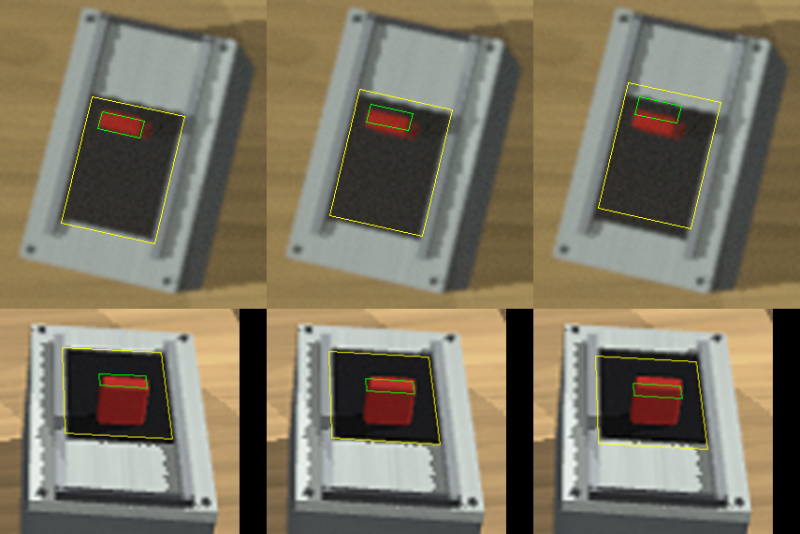

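View pics/rackt.png

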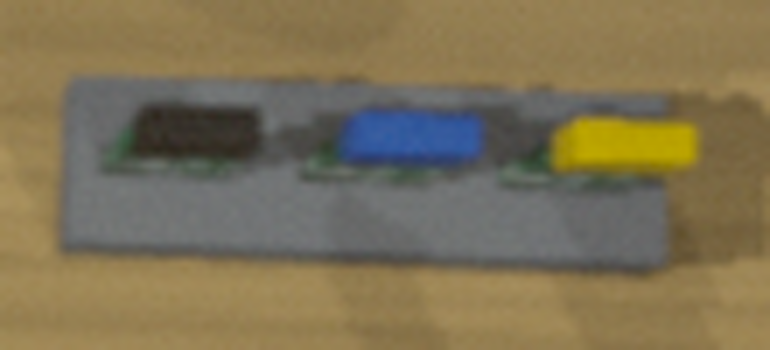

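View pics/racks.png

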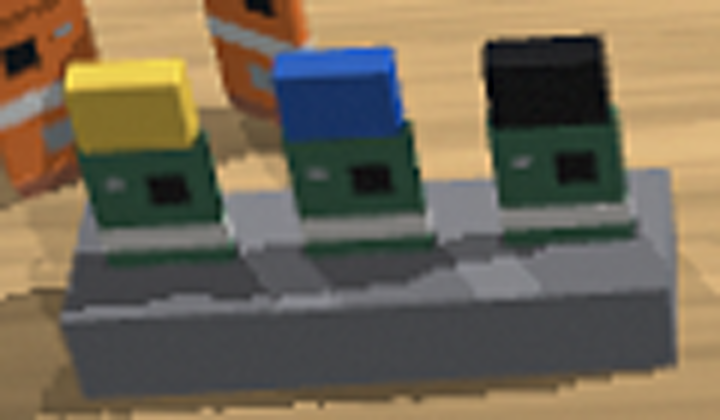

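```bash
cat > f4.py <<'E'
from h import *
from scipy.optimize import minimize
from scipy.spatial.transform import Rotation as Ro
t=cv2.imread("pics/top0.png");s=cv2.imread("pics/scene0.png")
k=1/7;Lr=[[.03,.105,.04],[.03,-.105,.04],[-.03,.105,.04]]
tp=np.array([[325,186.1],[410.3,188.6],[323.9,210.3]])
sp=np.array([[226.7,248.7],[227.8,268.3],[125.3,273.7]]);Ls=[[-.03,.105,.04],[.03,.105,.04],[.03,-.105,.04]]
for o in([("top",Lr,tp)],[("scene",Ls,sp)],[("top",Lr,tp),("scene",Ls,sp)]):
    pr,r=fit(o,[.6,-.2,0]);print("rack",pr.round(4),r.round(1).tolist())
def hsv(n,im,box,K=8):
    x0,y0,x1,y1=box
    c=cv2.resize(im[y0:y1,x0:x1],None,fx=K,fy=K,interpolation=cv2.INTER_LINEAR)
    h=cv2.cvtColor(c,cv2.COLOR_BGR2HSV)
    return h
def masks(lo,hi,bt,bs):
    return {n:(cv2.inRange(hsv(n,im,b),lo,hi)>0,b) for n,im,b in(("top",t,bt),("scene",s,bs))}
blk=np.array([[x,y,z] for x in(-.007,.007) for y in(-.02,.02) for z in(.096,.126)])
def corners(q):
    # q: x,y of foot, yaw, lean about local x, about local y ; module base at z=.006
    R=Ro.from_euler("ZYX",[q[2],q[4],q[3]]).as_matrix()
    return np.array([q[0],q[1],.006])+(blk-[0,0,.006])@R.T
def cost(q,ms):
    c=0
    for n,(m,b) in ms.items():
        uv=(proj(n,corners(q))-[b[0],b[1]]+.5)*8-.5
        hl=cv2.convexHull(np.round(uv*16).astype(np.int32))
        z=np.zeros(m.shape,np.uint8);cv2.fillConvexPoly(z,hl,1,shift=4);z=z>0
        c+=1-(z&m).sum()/((z|m).sum())
    return c+ (q[3]/.1)**2*.005+(q[4]/.1)**2*.005
ms=masks((20,130,100),(35,255,255),(385,185,420,206),(120,225,155,250))
for n in ms: cv2.imwrite(f"pics/m_{n}.png",ms[n][0]*255)
c,sn=np.cos(pr[2]),np.sin(pr[2])
best=None
for dx in(-.01,0,.01):
  x0=[pr[0]+.07*sn+dx,pr[1]-.07*c,pr[2],0,0]
  sim=np.array([x0]+[np.array(x0)+d for d in np.diag([.006,.006,.08,.05,.05])])
  r=minimize(cost,x0,args=(ms,),method="Nelder-Mead",options=dict(initial_simplex=sim,maxiter=1500,xatol=1e-5,fatol=1e-6))
  print(r.fun.round(4),r.x.round(4))
  if best is None or r.fun<best.fun: best=r
q=best.x
print("grip mid",corners(q).mean(0).round(4))
C=corners(q);pol=[(C[[0,2,6,4]],(0,0,255)),(C[[1,3,7,5]],(0,0,255)),(T(pr,rect(-.03,.03,-.105,.105,.04)),(255,0,255))]
for j in(-.07,0,.07): pol.append((T(pr,rect(-.0045,.0045,j-.0235,j+.0235,.04)),(255,255,0)))
a=crop("top",t,(315,175,425,225),pol,7,None);b=crop("scene",s,(115,220,235,285),pol,5,None)
b=np.pad(b,((0,0),(0,a.shape[1]-b.shape[1]),(0,0)))[:240+85];o=np.vstack([a,b])[:,:800]
o=cv2.resize(o,None,fx=.88,fy=.88,interpolation=cv2.INTER_AREA);cv2.imwrite("pics/rfit.png",o)
E
python3 f4.py
```

```text
rack [ 0.569  -0.2725 -0.0115] [[-0.1, 0.0], [-0.4, 0.1], [0.5, -0.1]]
rack [ 0.5732 -0.2686 -0.0178] [[0.5, -0.5], [-0.6, 0.2], [0.1, 0.2]]
rack [ 0.5706 -0.2704 -0.0147] [[-0.9, -0.8], [-1.2, -0.4], [-0.4, -0.9], [-0.4, -1.3], [-1.5, -0.7], [-0.5, -0.5]]
0.1996 [ 0.5676 -0.3422  0.0037 -0.0037  0.0213]
0.1975 [ 0.5691 -0.3407 -0.0142  0.0111  0.009 ]
0.2102 [ 0.5689 -0.3375  0.0252  0.043   0.0084]
grip mid [ 0.57   -0.3418  0.111 ][ WARN:0@0.843] global loadsave.cpp:1063 imwrite_ Unsupported depth image for selected encoder is fallbacked to CV_8U.
```

View pics/rfit.png

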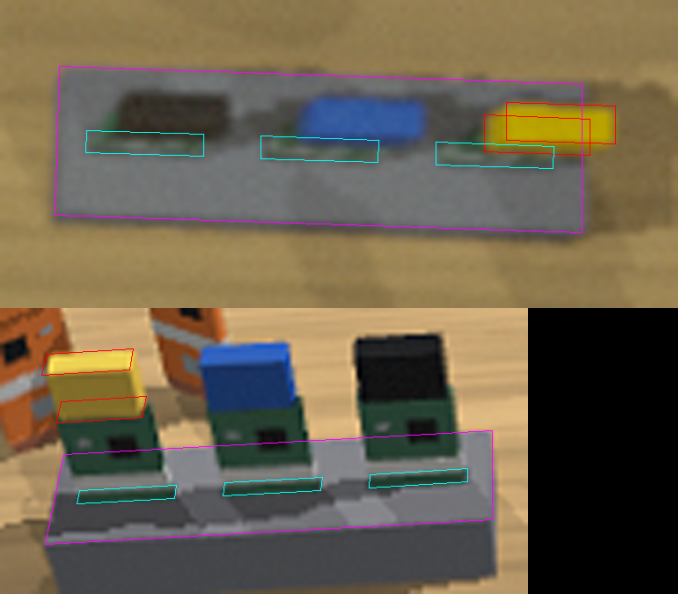

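Candidates for the wanted module: yellow grip at top (404,196) / scene (138,238); the orange look-alikes are at top (392,242) and (427,234), and there is a yellow parts tray at top (285,98). The close crop shows a yellow grip on a green board standing in the rack's right-hand (−y) pocket, so that is the one I'll take. The shutter is about 6 mm open, with its knob at top (187,198).

```bash
cat > go.py <<'E'
import sys
from h import *
def go(x,y,z,yawdeg,pos=None):
    s=sensors.sense();R=s["ee_rot"];d=R.T@(np.array([x,y,z])-s["tool_pos"])/.5
    a=np.degrees(np.arctan2(R[1,1],R[0,1]))
    print("t",s["clock"],"pos",s["tool_pos"].round(4),"yaw",a.round(2),"gap",round(s["finger_gap"],3),"F",s["wrist_force"].round(1))
    print("shift",d.round(4),"turn",round(-((yawdeg-a+180)%360-180)/45,4))
if __name__=="__main__": go(*map(float,sys.argv[1:5]))
E
python3 go.py .5477 .141 .25 -10.94
```

```text
t 0.1 pos [ 0.286  -0.5833  0.2527] yaw -63.88 gap 0.998 F [ 1.1 -0.5 -0.6]
shift [ 1.1077 -1.0703  0.0066] turn -1.1765
```

```bash
python3 -m inch '[[1,[0.55,-0.53,0],-0.59],[1,[0.55,-0.53,0],-0.59],[1,[0.55,-0.53,0],-0.59],[1,[0.55,-0.53,0],-0.59],[1,[0.55,-0.53,0],-0.59],[1,[0.55,-0.53,0],-0.59],[1,[0.55,-0.53,0],-0.59],[1,[0.55,-0.53,0],-0.59],[1,[0.55,-0.53,0],-0.59],[1,[0.55,-0.53,0],-0.59]]' 20; python3 go.py .5477 .141 .22 -10.94
```

```text
clock: 1.1
tool_pos: [0.4166, -0.2241, 0.2533]
ee_rot: [[0.605, 0.796, -0.0], [0.796, -0.605, -0.0], [-0.0, 0.0, -1.0]]
wrist_force: [-0.0, -0.6, 0.0]
finger_gap: 1.0
t 1.1 pos [ 0.4166 -0.2241  0.2533] yaw -37.22 gap 1.0 F [-0.  -0.6  0. ]
shift [ 0.7401 -0.2329  0.0665] turn -0.584
```

```bash
python3 -m inch '[[1,[0.74,-0.233,0.066],-0.584],[1,[0.74,-0.233,0.066],-0.584],[1,[0.74,-0.233,0.066],-0.584],[1,[0.74,-0.233,0.066],-0.584],[1,[0.74,-0.233,0.066],-0.584],[1,[0.74,-0.233,0.066],-0.584],[1,[0.74,-0.233,0.066],-0.584],[1,[0.74,-0.233,0.066],-0.584],[1,[0.74,-0.233,0.066],-0.584],[1,[0.74,-0.233,0.066],-0.584],[1,[0.74,-0.233,0.066],-0.584]]'; python3 go.py .5477 .141 .153 -10.94;python3 - <<'E'
from h import *
a=vision.read_camera("scene")[:,:,::-1]
cv2.imwrite("pics/k1.png",crop("scene",a,(300,100,440,260),[],4,None)[:600])
E
```

```text
clock: 2.2
tool_pos: [0.5481, 0.1387, 0.2201]
ee_rot: [[0.193, 0.981, -0.001], [0.981, -0.193, -0.0], [-0.001, -0.001, -1.0]]
wrist_force: [0.2, -0.5, -0.0]
finger_gap: 1.002
t 2.2 pos [0.5481 0.1387 0.2201] yaw -11.13 gap 1.002 F [ 0.2 -0.5 -0. ]
shift [ 0.0045 -0.0015  0.1342] turn -0.0042
```

View pics/k1.png

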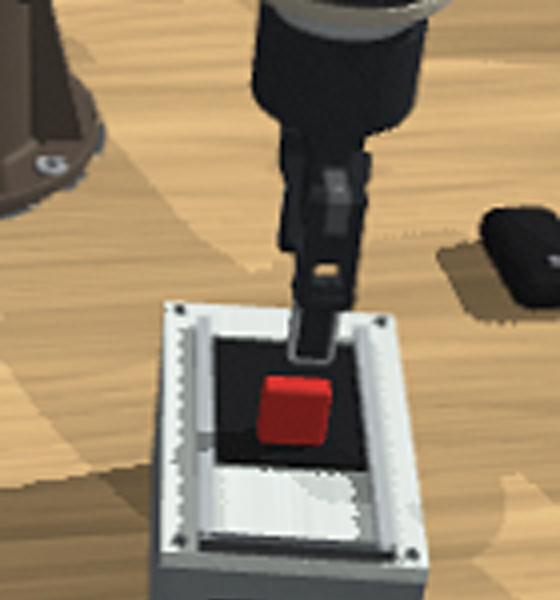

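The picture shows the gripper above the knob (knob at crop (295,410)), aligned with the box. I'll descend and grip the knob.

```bash
python3 -m inch '[[1,[0.004,0,0.07],0],[1,[0.004,0,0.134],0],[1,[0.004,0,0.134],0],[-1,[0.004,0,0.134],0],[-1,[0.004,0,0.134],0],[-1,[0.004,0,0.134],0],[-1,[0.004,0,0.134],0],[-1,[0.004,0,0.134],0],[-1,[0.004,0,0.134],0],[-1,[0.004,0,0.134],0],[-1,[0.004,0,0.134],0]]' 20; python3 go.py .604 .130 .153 -10.94
```

```text
clock: 3.35
tool_pos: [0.5488, 0.1423, 0.154]
ee_rot: [[0.192, 0.981, 0.001], [0.981, -0.192, 0.0], [0.0, 0.001, -1.0]]
wrist_force: [-2.2, -0.9, 8.7]
finger_gap: 0.164
t 3.35 pos [0.5488 0.1423 0.154 ] yaw -11.06 gap 0.164 F [-2.2 -0.9  8.7]
shift [-0.0029  0.113   0.0022] turn -0.0027
```

```bash
python3 -m inch '[[-1,[0,0.03,0],0],[-1,[0,0.06,0],0],[-1,[0,0.09,0],0],[-1,[0,0.1,0],0],[-1,[0,0.1,0],0]]'; python3 go.py .6007 .1307 .153 -10.94
```

```text
clock: 3.85
tool_pos: [0.5988, 0.1321, 0.1541]
ee_rot: [[0.192, 0.981, 0.001], [0.981, -0.192, -0.0], [0.0, 0.002, -1.0]]
wrist_force: [1.6, -5.3, 6.8]
finger_gap: 0.157
t 3.85 pos [0.5988 0.1321 0.1541] yaw -11.07 gap 0.157 F [ 1.6 -5.3  6.8]
shift [-0.0021  0.0042  0.0022] turn -0.0029
```

```bash
python3 -m inch '[[-1,[0,0.006,0],0],[-1,[0,0.01,0],0],[-1,[0,0.01,0],0]]'; python3 go.py .6007 .1307 .153 -10.94
```

```text
clock: 4.15
tool_pos: [0.5995, 0.1319, 0.1539]
ee_rot: [[0.192, 0.981, -0.006], [0.981, -0.192, 0.0], [-0.001, -0.006, -1.0]]
wrist_force: [-22.4, 2.7, 25.8]
finger_gap: 0.158
t 4.15 pos [0.5995 0.1319 0.1539] yaw -11.07 gap 0.158 F [-22.4   2.7  25.8]
shift [-0.0019  0.0029  0.0018] turn -0.0029
```

```bash
python3 -m inch '[[1,[0,-0.008,0],0],[1,[0,-0.008,0],0],[1,[0,-0.008,0],0],[1,[0,-0.008,0],0],[1,[0,-0.008,-0.06],0],[1,[0,-0.008,-0.16],0],[1,[0,-0.008,-0.25],0],[1,[0,-0.008,-0.25],0],[1,[0,-0.008,-0.25],0]]'; python3 go.py .57 -.342 .25 -0.8;python3 - <<'E'
from h import *
a=vision.read_camera("scene")[:,:,::-1];b=vision.read_camera("top")[:,:,::-1]
cv2.imwrite("pics/a1.png",a);cv2.imwrite("pics/b1.png",b)
p=np.array([.532,.144,-.191])
pol=[(T(p,rect(-.049,-.041,-.023,.023,.12)),(0,0,255))]
x=[crop("top",b,(145,150,240,270),q,5,None) for q in([],pol)]
o=np.hstack(x);cv2.imwrite("pics/slot1.png",cv2.resize(o,None,fx=.8,fy=.8))
cv2.imwrite("pics/slot1s.png",np.hstack([crop("scene",a,(325,165,420,260),q,4,None) for q in([],pol)]))
E
```

```text
clock: 5.05
tool_pos: [0.5992, 0.1324, 0.2795]
ee_rot: [[0.192, 0.981, 0.002], [0.981, -0.192, 0.0], [0.001, 0.002, -1.0]]
wrist_force: [-0.6, -0.2, 0.2]
finger_gap: 0.995
t 5.05 pos [0.5992 0.1324 0.2795] yaw -11.06 gap 0.995 F [-0.6 -0.2  0.2]
shift [-0.9425  0.1245  0.0584] turn -0.228
```

View pics/slot1.png

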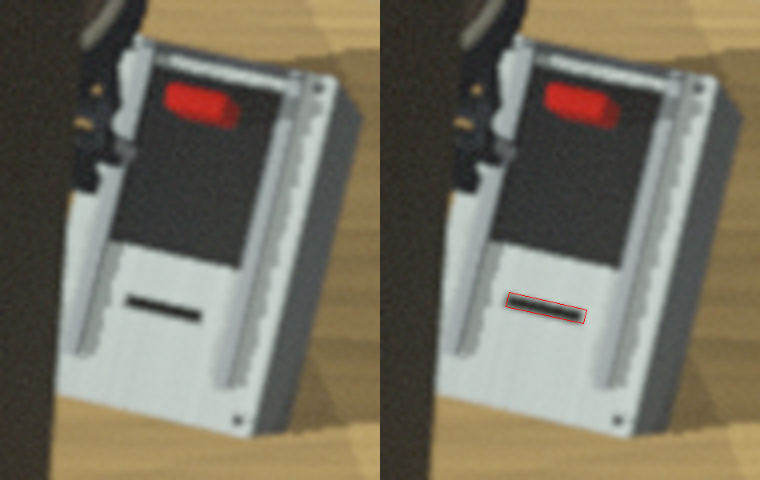

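View pics/slot1s.png

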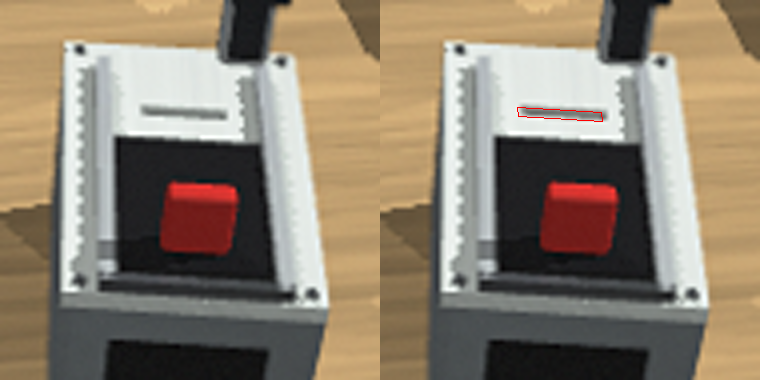

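The shutter is at its stop. The slot is uncovered at crop (164,308), about 1 mm from my model. I'll measure its centroid, then go to the rack.

```bash
python3 - <<'E'
from h import *
p=np.array([.532,.144,-.191])
for n,f,z in(("top","b1",.12),("scene","a1",.12)):
    im=cv2.imread(f"pics/{f}.png").astype(float).mean(2)
    c=proj(n,T(p,[[-.045,0,.12]]))[0]
    x0,y0=(c-[14,6]).astype(int) if n=="top" else (c-[14,5]).astype(int)
    g=im[y0:y0+12 if n=="top" else y0+9,x0:x0+28]
    w=np.clip(np.median(g)-15-g,0,None)
    # limit to central conn. component
    k,l,st,_=cv2.connectedComponentsWithStats((w>15).astype(np.uint8))
    L=l[5:8,10:18];j=np.bincount(L[L>0]).argmax();w=w*(l==j)
    v,u=np.mgrid[:g.shape[0],:g.shape[1]]
    uv=[(w*u).sum()/w.sum()+x0,(w*v).sum()/w.sum()+y0]
    print(n,c,uv,(w>0).sum(),onz(n,uv,.12),onz(n,uv,.118))
E
python3 -m inch '[[1,[-0.4715,0.06,0.03],-0.228],[1,[-0.4715,0.06,0.03],-0.228],[1,[-0.4715,0.06,0.03],-0.228],[1,[-0.4715,0.06,0.03],-0.228],[1,[-0.942,0.124,0.03],-0.228],[1,[-0.942,0.124,0.03],-0.228],[1,[-0.942,0.124,0.03],-0.228],[1,[-0.942,0.124,0.03],-0.228],[1,[-0.942,0.124,0.03],-0.228],[1,[-0.942,0.124,0.03],-0.228],[1,[-0.942,0.124,0.03],-0.228],[1,[-0.942,0.124,0.03],-0.228]]'; python3 go.py .57 -.342 .2 -0.8
```

```text
top [186.10081493 226.53681102] [np.float64(185.46965317919074), np.float64(226.75458441299583)] 82 [[0.4872915  0.15396767 0.12      ]] [[0.48740897 0.1544972  0.118     ]]
scene [369.50325875 193.08965528] [np.float64(370.60741698311386), np.float64(192.76464409792356)] 59 [[0.48692326 0.15524239 0.12      ]] [[0.48439068 0.15610291 0.118     ]]
clock: 6.35
tool_pos: [0.5683, -0.3419, 0.2614]
ee_rot: [[0.015, 1.0, -0.002], [1.0, -0.015, 0.002], [0.002, -0.002, -1.0]]
wrist_force: [0.8, 0.9, 0.7]
finger_gap: 1.0
t 6.35 pos [ 0.5683 -0.3419  0.2614] yaw -0.88 gap 1.0 F [0.8 0.9 0.7]
shift [-0.0004  0.0037  0.1229] turn -0.0018
```

```bash
python3 - <<'E'
from h import *
print(onz("top",[[392,242],[427,234]],.11))
a=vision.read_camera("scene")[:,:,::-1]; b=vision.read_camera("top")[:,:,::-1]
cv2.imwrite("pics/p1.png",np.hstack([crop("scene",a,(90,140,250,290),[],3,None)[:450,:400],crop("top",b,(350,150,450,262),[],4,None)[:450]]))
E
```

```text
[[ 0.4632912  -0.31488677  0.11      ]
 [ 0.48300913 -0.39442944  0.11      ]]Traceback (most recent call last):
  File "<stdin>", line 4, in <module>
    return _nx.concatenate(arrs, 1, dtype=dtype, casting=casting)
           ~~~~~~~~~~~~~~~^^^^^^^^^^^^^^^^^^^^^^^^^^^^^^^^^^^^^^^
ValueError: all the input array dimensions except for the concatenation axis must match exactly, but along dimension 0, the array at index 0 has size 450 and the array at index 1 has size 448
```

```bash
python3 -m inch '[[1,[0,0.003,0.1],0],[1,[0,0.003,0.2],0],[1,[0,0.003,0.27],0],[1,[0,0.003,0.295],0],[1,[0,0.003,0.295],0],[-1,[0,0.003,0.295],0],[-1,[0,0.003,0.295],0],[-1,[0,0.003,0.295],0],[-1,[0,0.003,0.295],0],[-1,[0,0.003,0.295],0],[-1,[0,0.003,0.295],0],[-1,[0,0.003,0.295],0]]' 40; python3 go.py .57 -.342 .3 -0.8;python3 - <<'E'
from h import *
a=vision.read_camera("scene")[:,:,::-1]
cv2.imwrite("pics/p2.png",crop("scene",a,(90,140,250,290),[],4,None))
E
```

```text
clock: 7.65
tool_pos: [0.5702, -0.342, 0.1166]
ee_rot: [[0.014, 1.0, -0.0], [1.0, -0.014, -0.0], [-0.0, -0.0, -1.0]]
wrist_force: [-5.0, -0.2, 11.1]
finger_gap: 0.156
t 7.65 pos [ 0.5702 -0.342   0.1166] yaw -0.79 gap 0.156 F [-5.  -0.2 11.1]
shift [-2.000e-04 -7.000e-04 -3.669e-01] turn 0.0003
```

View pics/p2.png

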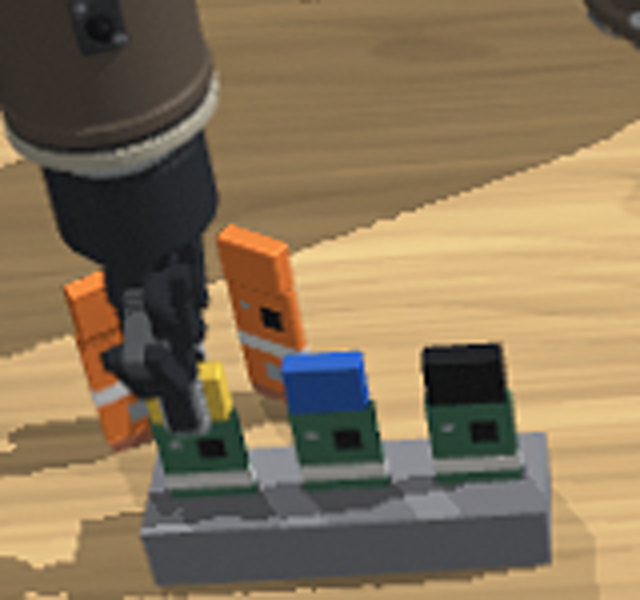

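The fingers hold the yellow grip (crop (190,395)) with the blue and black modules undisturbed. I'll lift straight up.

```bash
python3 -m inch '[[-1,[0,0,-0.03],0],[-1,[0,0,-0.08],0],[-1,[0,0,-0.16],0],[-1,[0,0,-0.25],0],[-1,[0,0,-0.34],0],[-1,[0,0,-0.42],0],[-1,[0,0,-0.42],0],[-1,[0,0,-0.42],0]]'; python3 go.py .4872 .154 .33 -10.94
```

```text
clock: 8.5
tool_pos: [0.5709, -0.3419, 0.3275]
ee_rot: [[0.014, 1.0, 0.002], [1.0, -0.014, -0.001], [-0.001, 0.002, -1.0]]
wrist_force: [-0.4, -0.0, -1.4]
finger_gap: 0.154
t 8.5 pos [ 0.5709 -0.3419  0.3275] yaw -0.8 gap 0.154 F [-0.4 -0.  -1.4]
shift [ 0.9893 -0.1811 -0.0067] turn 0.2254
```

```bash
python3 -m inch '[[-1,[0.06,-0.01,0],0.225],[-1,[0.14,-0.025,0],0.225],[-1,[0.22,-0.04,0],0.225],[-1,[0.3,-0.055,0],0.225],[-1,[0.38,-0.07,0],0.225],[-1,[0.46,-0.084,0],0.225],[-1,[0.54,-0.1,0],0.225],[-1,[0.62,-0.114,0],0.225],[-1,[0.7,-0.128,0],0.225],[-1,[0.78,-0.143,0],0.225],[-1,[0.86,-0.157,0],0.225],[-1,[0.93,-0.17,0],0.225]]';python3 -m inch '[[-1,[0.045,0,0],0],[-1,[0.058,0,0],0],[-1,[0.058,0,0],0],[-1,[0.058,0,0],0],[-1,[0.058,0,0],0]]'; python3 go.py .4872 .154 .29 -10.94;python3 - <<'E'
from h import *
a=vision.read_camera("scene")[:,:,::-1]; b=vision.read_camera("top")[:,:,::-1]
cv2.imwrite("pics/a3.png",a);cv2.imwrite("pics/b3.png",b)
cv2.imwrite("pics/c3.png",crop("scene",a,(310,90,430,215),[],5,None)[:600])
E
```

```text
clock: 9.7
tool_pos: [0.4907, 0.126, 0.3247]
ee_rot: [[0.189, 0.982, -0.002], [0.982, -0.189, -0.0], [-0.001, -0.002, -1.0]]
wrist_force: [0.6, -0.4, 0.2]
finger_gap: 0.16
clock: 10.2
tool_pos: [0.4975, 0.1517, 0.3255]
ee_rot: [[0.191, 0.982, -0.001], [0.982, -0.191, -0.0], [-0.0, -0.001, -1.0]]
wrist_force: [-0.7, -0.1, -1.4]
finger_gap: 0.158
t 10.2 pos [0.4975 0.1517 0.3255] yaw -10.98 gap 0.158 F [-0.7 -0.1 -1.4]
shift [ 0.0005 -0.021   0.0711] turn -0.001
```

View pics/c3.png

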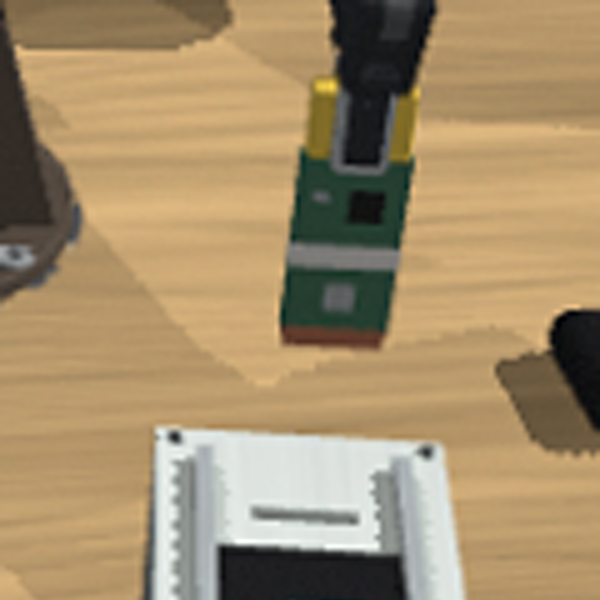

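View pics/b3.png

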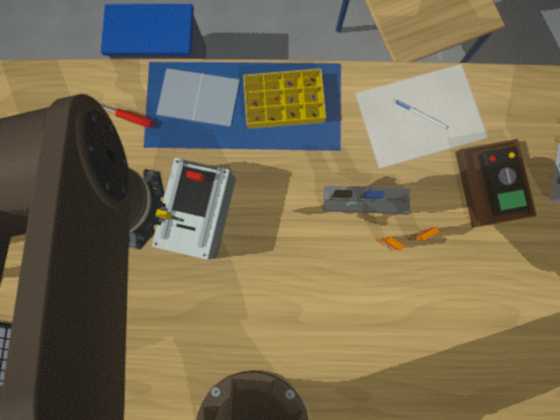

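```bash
cat > mod.py <<'E'
from h import *
# fit module: params dy (tool-x offset of module), dz, roll about jaw axis, pitch, dx
def model(s,q,L):
    R=s["ee_rot"]; # module axes: x=tool y, y=tool x, z=-tool z
    M=np.c_[R[:,1],R[:,0],-R[:,2]]
    if np.linalg.det(M)<0: M[:,1]*=1
    from scipy.spatial.transform import Rotation as Ro
    A=Ro.from_euler("xy",[q[2],q[3]]).as_matrix()
    c=s["tool_pos"]+M@np.array([q[4],q[0],-.0506+q[1]])
    piv=np.array([0,0,.045])
    return c+M@piv+((np.asarray(L,float)-piv)@A.T)@M.T
def face(x,y,z0,z1): return [[x,-y,z0],[x,y,z0],[x,y,z1],[x,-y,z1]]
E
python3 - <<'E'
from mod import *
s=sensors.sense(); M=np.c_[s["ee_rot"][:,1],s["ee_rot"][:,0],-s["ee_rot"][:,2]];print(np.linalg.det(M))
a=cv2.imread("pics/a3.png");b=cv2.imread("pics/b3.png");q=[0]*5
pol=[(model(s,q,face(.003,.022,-.05,.03)),(0,0,255)),(model(s,q,face(.003,.022,-.02,-.01)),(255,0,255)),(model(s,q,face(.007,.02,.03,.06)),(0,255,255))]
o=np.hstack([crop("scene",a,(345,95,405,170),pol,8,None),crop("top",b,(150,195,190,232),pol,8,None)[:0].reshape(0,320,3) if 0 else np.pad(crop("top",b,(150,195,190,232),pol,8,None),((0,600-296),(0,0),(0,0)))])
cv2.imwrite("pics/mf.png",o);cv2.imwrite("pics/mf0.png",crop("scene",a,(345,95,405,170),[],8,None))
E
```

```text
0.9999999999999997
```

View pics/mf.png

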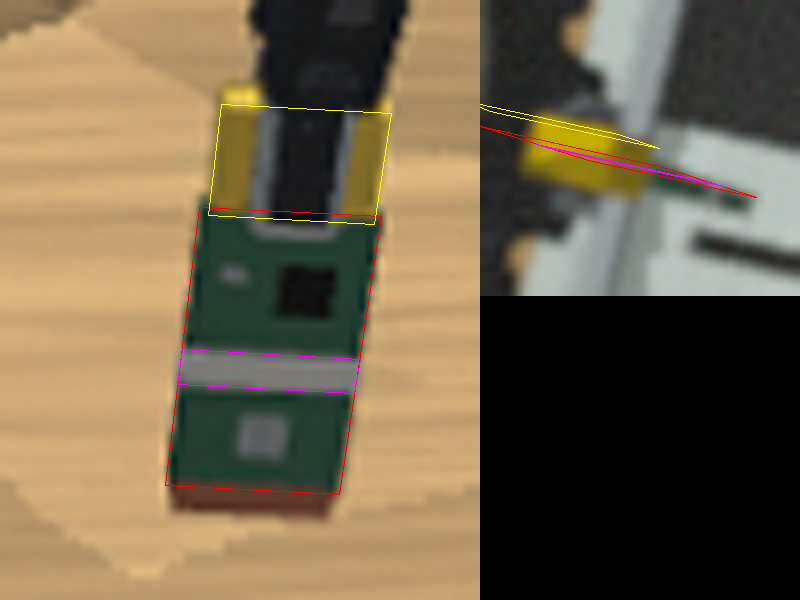

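The module hangs straight, and the model matches the scene view to about 0.5 px. I'll move over the slot and hover about 10 mm above it.

```bash
python3 -m inch '[[-1,[0,-0.021,0],0],[-1,[0,-0.021,0.06],0],[-1,[0,-0.021,0.12],0],[-1,[0,-0.021,0.16],0],[-1,[0,-0.021,0.16],0],[-1,[0,-0.021,0.16],0],[-1,[0,-0.021,0.16],0]]'; python3 go.py .4872 .154 .24 -10.94;cat > look.py <<'E'
import sys
from mod import *
s=sensors.sense()
a=vision.read_camera("scene")[:,:,::-1]; b=vision.read_camera("top")[:,:,::-1]
k=sys.argv[1]
cv2.imwrite(f"pics/a{k}.png",a);cv2.imwrite(f"pics/b{k}.png",b);q=[0]*5
pol=[(model(s,q,face(.003,.022,-.05,.03)),(0,0,255)),(model(s,q,face(.003,.022,-.02,-.01)),(255,0,255)),(model(s,q,[[-.00175,-.0195,-.06],[.00175,-.0195,-.06],[.00175,.0195,-.06],[-.00175,.0195,-.06]]),(0,255,255))]
c=[.4872,.154];p=[c[0],c[1],-.191]
pol.append((T(p,rect(-.004,.004,-.023,.023,.12)),(255,128,0)))
A=[crop("scene",a,(345,125,395,200),P_,8,None) for P_ in([],pol)];cv2.imwrite(f"pics/ls{k}.png",np.hstack(A))
B=[crop("top",b,(160,200,210,240),P_,8,None) for P_ in([],pol)];cv2.imwrite(f"pics/lt{k}.png",np.hstack(B))
E
python3 look.py 4
```

```text
clock: 11.0
tool_pos: [0.4878, 0.155, 0.2471]
ee_rot: [[0.19, 0.982, 0.002], [0.982, -0.19, 0.0], [0.001, 0.002, -1.0]]
wrist_force: [0.2, -0.3, -1.1]
finger_gap: 0.155
t 11.0 pos [0.4878 0.155  0.2471] yaw -10.93 gap 0.155 F [ 0.2 -0.3 -1.1]
shift [-0.0021 -0.0009  0.0142] turn 0.0003
```

View pics/ls4.png

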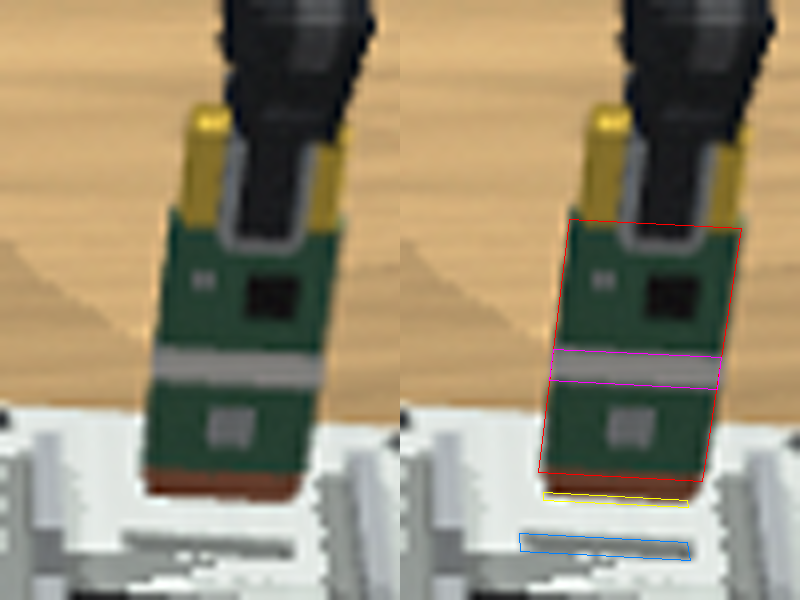

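View pics/lt4.png

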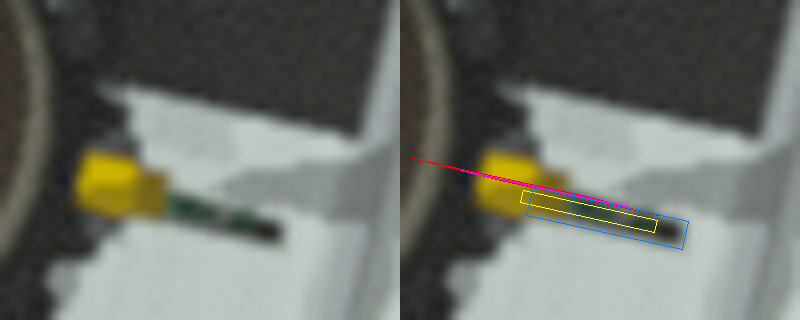

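Hover check: the module's lower end (scene crop x 147–298) and the slot (122–294) agree with the model apart from about 1 mm of excess +y. I'll correct that and enter slowly.

```bash
python3 -m inch '[[-1,[-0.0024,-0.001,0],0],[-1,[-0.0024,-0.001,0.01],0],[-1,[-0.0024,-0.001,0.02],0],[-1,[-0.0024,-0.001,0.03],0],[-1,[-0.0024,-0.001,0.04],0],[-1,[-0.0024,-0.001,0.05],0],[-1,[-0.0024,-0.001,0.05],0]]'; python3 go.py .4872 .1537 .183 -10.94; python3 look.py 5
```

```text
clock: 11.8
tool_pos: [0.4862, 0.1537, 0.22]
ee_rot: [[0.189, 0.982, -0.001], [0.982, -0.189, -0.0], [-0.0, -0.001, -1.0]]
wrist_force: [0.7, 0.1, -0.8]
finger_gap: 0.16
t 11.8 pos [0.4862 0.1537 0.22  ] yaw -10.92 gap 0.16 F [ 0.7  0.1 -0.8]
shift [0.0005 0.002  0.0739] turn 0.0005
```

View pics/ls5.png

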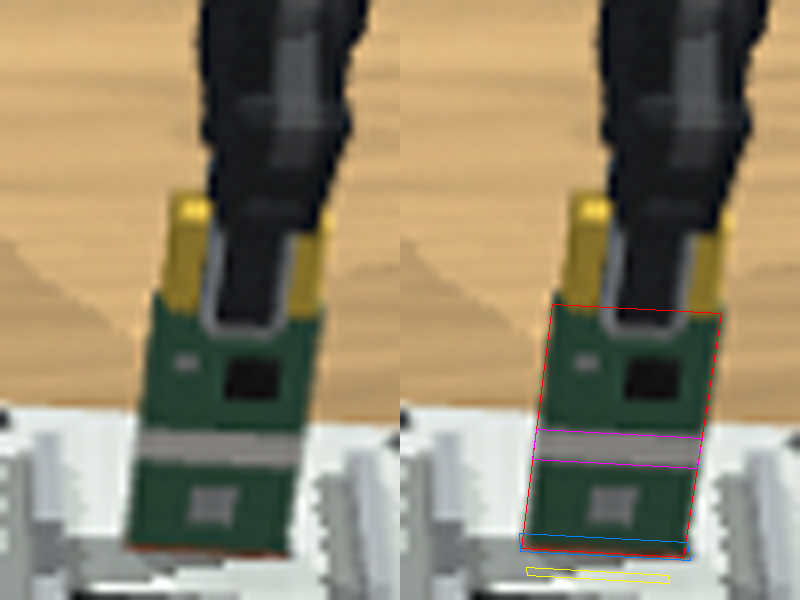

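The tip is in the slot (taper hidden below the mouth at crop (205,550)) with negligible force. I'll continue down while watching it.

```bash
python3 -m inch '[[-1,[0,0,0.008],0],[-1,[0,0,0.016],0],[-1,[0,0,0.024],0],[-1,[0,0,0.024],0]]'; python3 go.py .4872 .1537 .1856 -10.94
```

```text
clock: 12.3
tool_pos: [0.4862, 0.1537, 0.2082]
ee_rot: [[0.189, 0.982, -0.001], [0.982, -0.189, -0.0], [-0.0, -0.001, -1.0]]
wrist_force: [0.1, -0.2, -0.8]
finger_gap: 0.157
t 12.3 pos [0.4862 0.1537 0.2082] yaw -10.92 gap 0.157 F [ 0.1 -0.2 -0.8]
shift [0.0004 0.0019 0.0452] turn 0.0004
```

```bash
python3 -m inch '[[-1,[0,0,0.008],0],[-1,[0,0,0.016],0],[-1,[0,0,0.024],0],[-1,[0,0,0.032],0],[-1,[0,0,0.04],0],[-1,[0,0,0.045],0],[-1,[0,0,0.045],0],[-1,[0,0,0.045],0]]'; python3 go.py .4872 .1537 .1856 -10.94; python3 look.py 6
```

```text
clock: 13.1
tool_pos: [0.4866, 0.1537, 0.1863]
ee_rot: [[0.189, 0.982, -0.0], [0.982, -0.189, -0.0], [-0.0, -0.0, -1.0]]
wrist_force: [0.1, -0.2, -0.6]
finger_gap: 0.157
t 13.1 pos [0.4866 0.1537 0.1863] yaw -10.92 gap 0.157 F [ 0.1 -0.2 -0.6]
shift [0.0001 0.0012 0.0014] turn 0.0005
```

View pics/ls6.png

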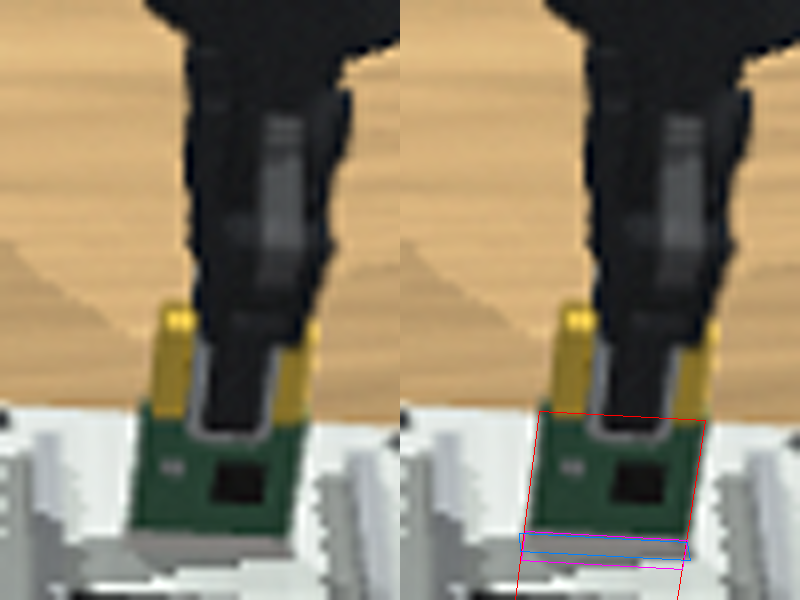

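View pics/b6.png

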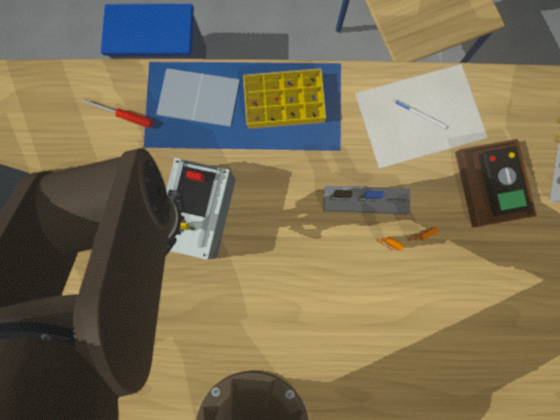

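The band straddles the mouth of the slot (crop y≈533–558), the contact force is about 0, and the knob is still at its stop in the top view at (194,175). Blue and black are still in the rack. Handing in.

```bash
python3 -m inch '[[-1,[0,0,0],0],[-1,[0,0,0],0],[-1,[0,0,0],0]]'; python3 -c "
from cell import ticket
print(ticket.sign_off())"
```

```text
clock: 13.5
tool_pos: [0.4866, 0.1537, 0.1864]
ee_rot: [[0.189, 0.982, 0.0], [0.982, -0.189, 0.0], [0.0, 0.0, -1.0]]
wrist_force: [-0.1, -0.6, 0.0]
finger_gap: 0.157
the job is handed in; nothing more can be done
None
```

The yellow module is held in the slot with its white band level with the top plate. I handed the job in at 13.5 s, but no verdict came back.

- **Shutter:** I gripped the red knob and slid it until it met the stop, which showed as about 22 N of resistance. The later pictures show it still there with the slot clear.
- **Yellow module:** I took it from the rack's right-hand pocket and lowered it through the slot without any noticeable contact. It is still gripped at 40 N.
- **Last checks:**
  - The wrist force was under 1 N.
  - The tool stands 0.8 mm from the measured slot centre, and the tool axis is vertical.
  - I estimate the band centre within about 1–2 mm of the plate level. That comes from the arm's height and one picture, because the slot hides part of the band.
  - In the final top view the blue and black modules stand in the rack where they started.
- **Disagreement:** The two cameras differed by about 1 mm on the slot's y position. I used a value between the camera readings and my fitted box model, and the module went in freely.

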